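# Lock the setting of the glass engraver's levelling jack

### The job

Lock the setting of the small levelling jack on the glass engraver's table. Lay the wide-jawed holding spanner down over the flat tang on top of the jack's screw, with its handle lying flat between the two upright pins of the jack, and let go of it, so that the screw cannot turn; then swing the locknut's lever clockwise (seen from above) as far as it will go. The screw must stay at its setting throughout, and the spanner stays lying on it at the end.

Things in the scene. Friction and masses are not known exactly. Their poses are not given: they have to be found in the camera images.
- jack: Bolted-down jack with a green cast foot, 100 mm square. Origin on the table on the screw's upright axis, z up, x towards its fork. Heights above table: screw flange, 60 mm wide, top at 76; on it a flat tang, 56 long (along x at screw angle 0), 14 thick, straight sides to 100, ridged top at 107. Lever and nut turn below the flange.
- fork (a point): Top of the jack's fork block, midway between its two pins: 125 mm from the screw's axis along the jack's x, 76 mm above the table, level with the flange. Block 20 mm (x) by 62 mm (y); the pins, 14 mm thick, stand at y = -24 and +24 mm, 34 mm apart inside, tapered tops at 114 mm.
- spanner: Loose flat aluminium spanner, about 0.3 kg, 16 mm thick, flat on the table. Origin: underside, middle of the jaw; x to the handle's end at 155 mm, z up. Jaw slot 24 mm wide, x -34 (open end) to 40, 52 mm over the prongs; handle 20 wide. Seated: origin on the jack's axis, 76 mm up, x along the jack's x. Another spanner, with a 9 mm jaw (37 over the prongs), does not fit.
- spanner_grip (a point): Middle of the spanner's black upright grip block (44 mm along the spanner, 18 mm thick across it, 16 to 56 mm above the underside; pinch it from above, across), at the balance point: x = 58 mm, 36 mm above the underside.
- screw (a joint): Screw angle, rad, clockwise from above positive; 0 = tang along the jack's x. Starts at its setting, within 0.05 of 0, and must stay within 0.4 of 0. It turns easily (0.06 N m): unless held, the locknut drags it round. Under the seated spanner it has up to 0.25 rad of play.
- locknut (a joint): Locknut angle relative to the screw, rad, clockwise from above (tightening) positive. Starts loose at 0 to 0.3; hard stop, tight, at 1.35; friction 0.3 N m. The nut carries a level 12 mm round lever at 51 mm height. Seen from above, the lever points -2.007 - screw - locknut rad (counterclockwise from the jack's x).
- lever_post (a point): Upright round steel post at the lever's end, 18 mm in diameter, 48 to 112 mm above the table; this point is on its axis 85 mm above the table, 115 mm from the screw's axis.
Mind the look-alikes: they are no part of the job. There is more than one size of the jack; the job needs the larger.

How it is judged (in metres and radians):
On the way, in this order (a step that is already met when the one before it is completed fails the run):
1. the wide-jawed spanner lies flat over the screw's tang and between the pins, let go (x of spanner in the frame of jack between -0.02 and 0.02 m and y of spanner in the frame of jack between -0.015 and 0.015 m and z of spanner in the frame of jack between 0.068 and 0.084 m and angle between the x axis of spanner and the x axis of jack, either way round below 0.26 rad and x of spanner_grip in the frame of jack above 0.03 m and contact force between the fingers and spanner below 0.3 N), for 0.2 s.
2. the locknut is turned tight while the spanner holds the screw (value of joint locknut above 1.17 rad and x of spanner in the frame of jack between -0.02 and 0.02 m and y of spanner in the frame of jack between -0.015 and 0.015 m and z of spanner in the frame of jack between 0.068 and 0.084 m and angle between the x axis of spanner and the x axis of jack, either way round below 0.26 rad and x of spanner_grip in the frame of jack above 0.03 m and value of joint screw between -0.4 and 0.4 rad), for 0.2 s.
At the end, for the whole second after the job is handed in: Locknut within 10 degrees of its stop (joint above 1.17 rad); screw within 0.4 rad of 0; wide-jawed spanner at rest over the tang and between the pins: origin within 20 mm along and 15 mm across of the jack's axis, underside 68 to 84 mm high, length within 15 degrees of the jack's x (all of step 2 and linear speed of spanner below 0.02 m/s); the robot touches nothing.
It fails at once if the screw was turned more than 0.4 rad (23 degrees) from its setting (not (value of joint screw between -0.4 and 0.4 rad)).
It also fails if it takes over 59 s, if anything falls off the work surface, if the arm or the gripper's body presses on something with over 40 N, if the wrist force passes 120 N, or if a joint passes its speed limit or range.

### The arm

A 6-joint arm with a two-finger parallel gripper is mounted at the origin on the work surface. World frame = base frame: x ahead of the robot, y to its left, z up, the work surface at z = 0. Lengths are in mm, angles in rad, forces in N, time in s.
With the tool pointing down it reaches from about 325 to 900 mm from the base axis. Payload 6.1 kg.
Tool frame: the origin (TCP) lies between the finger pads; the fingertips stand 11 mm ahead of it and the grasp point (between the pads) lies 8 mm behind it; z points along the fingers, y is the line along which they close (so a half turn about z gives the same grasp; the last joint's range is limited). The gripper opens to 87 mm and grips with 3 to 60 N. Pads are 19 mm wide; open, the fingers measure 117 mm over their backs; the gripper's body (75 mm by 190 mm) begins 51 mm behind the grasp point.
Start: joints at [1.221, 0.22, 1.526, -0, 1.395, -0.126], TCP at [138.709, 609.406, 233.538] pointing down, gripper open.
Joint ranges: [-2.98, 2.98], [-0.91, 2.08], [0.09, 2.57], [-1.24, 4.39], [0.2, 2.65], [-2.68, 2.68]. Speed limits (rad/s): [2.57, 2.57, 3.01, 3.14, 3.14, 3.14].

### API

Orientations are given as a unit quaternion [w, x, y, z].
In Python, from bench import arm, cams, workorder gives the robot as it stands. The module is installed in compiled form; this text tells all that it offers.
- The arm moves only by the shell command python3 -m jog 'ROWS'. ROWS is JSON, a list of rows, each an object of numbers: "x", "y", "z": the shift along the tool's x, y, z in m; "wx", "wy", "wz": the turn, a rotation vector about the tool's x, y, z in rad; "claw": the finger opening in m, from 0 to 0.087. A call has 1 to 20 rows; each row is the pose to reach, as a shift and turn from the pose commanded when the call began, along the tool's axes at that moment; what a row does not reach only later rows make up. A row lasts 1/8 s, in which the tool goes at most 62.5 mm and 10.7 degrees, less where a joint would pass 70% of its speed; a pose out of reach is approached as far as the arm can. A call with a gripper value outside its range is refused whole. The fingers move at their own pace and stop on an object; the grip force is fixed at half the most. Time passes only in rows, so rows that repeat a pose let the fingers close. It gives the time, the measured TCP pose, the force, the opening and the grip force at its end, in the units of the state.
- arm.observe(): the state, without advancing time (a new reading comes with each control period).
- cams.get_image(name): name is "side" or "top" or "wrist"; returns a dict with "img" (420x560x3 uint8, red, green, blue), "fovy" (degrees; the focal length in pixels is half the picture's height over the tangent of half this angle, whatever the lens; pixels are square), "cx", "cy" (the principal point, pixels), "rvec" (rotation vector, rad) and "tvec" (3), from world to camera coordinates, as OpenCV has them; the wrist camera has in their place "hand_eye" (4x4, takes a point from camera to tool coordinates, whose origin is the TCP and whose axes are the flange's). Camera axes: x right, y down, z forward; pixel columns grow to the right and rows downward; lengths in mm; the calibration is good to about 2 mm. The wrist camera is an equidistant fisheye: a pixel r from the principal point sees the ray r / f radians off the axis. A picture is of the moment at which its call begins: read the wrist's pose just before it. There is no depth.
- workorder.sign_off(): hands the job in; it is judged then, once.
The state is a dict: "t": time; "joint_positions": joint angles; "qd": joint speeds; "joint_efforts": joint torques, N m; "tcp_pos": TCP position; "ee_rot": TCP orientation; "wrist_force": force on the tool from outside, world axes, zero at the start; "moment": the same for the moment, N m; "opening": finger opening in mm; "gripper_force": force on a finger pad.
Only numpy, scipy, OpenCV 4.12 (cv2) and the standard library are available. Lean on these libraries where they do the work, as an engineer would, in place of code of your own. Each camera call takes 0.05 s, during which the arm holds its last target. There are 200 camera calls.

## Working session

There is one attempt and no reset: what is moved stays moved. The work goes in short steps, Python scripts to look and compute and a shell command to move; the robot and the scene stay as the last step left them, time stands still between calls to the robot, and variables do not carry over. Pictures are saved under pics/ and viewed, at most 10 in all, crops included, and the job is handed in when it is done.

```bash
mkdir -p pics
cat > h.py <<'E'
import numpy as np, cv2
from bench import arm, cams
from scipy.spatial.transform import Rotation as R
def cam(name):
    s=arm.observe(); d=cams.get_image(name); d['s']=s; return d
def save(d,fn): cv2.imwrite('pics/'+fn,cv2.cvtColor(d['img'],cv2.COLOR_RGB2BGR))
def f(d): return 210/np.tan(np.radians(d['fovy'])/2)
def ray(d,px):
    px=np.array(px,float); v=(px-[d['cx'],d['cy']])/f(d)
    if 'hand_eye' in d:
        r=np.hypot(*v); u=np.r_[v/r*np.sin(r),np.cos(r)] if r>0 else np.array([0,0,1.])
        H=np.array(d['hand_eye']); s=d['s']; q=s['ee_rot']; Rt=R.from_quat([q[1],q[2],q[3],q[0]]).as_matrix()
        return np.array(s['tcp_pos'])+Rt@H[:3,3], Rt@H[:3,:3]@u
    Rm=cv2.Rodrigues(np.array(d['rvec'],float))[0]; t=np.array(d['tvec'],float).ravel()
    return -Rm.T@t, Rm.T@np.r_[v,1]
def at(d,px,z):
    o,u=ray(d,px); return (o+u*(z-o[2])/u[2])
E
python3 - <<'E'
from h import *
import pickle
for n in ['top','side','wrist']:
    d=cam(n); save(d,n+'0.png'); pickle.dump(d,open(n+'0.pkl','wb'))
    print(n,{k:v for k,v in d.items() if k not in('img','s')}, d['s']['t'])
print(d['s'])
E
```

```text
top {'fovy': 55.132792197830014, 'cx': 286.66319023776214, 'cy': 214.39459984088057, 'rvec': array([ 2.16989326, -2.13776625,  0.12121361]), 'tvec': array([-26.31944637, 491.35372925, 986.26458209])} 0.0
side {'fovy': 48.88295296850271, 'cx': 273.25420718724223, 'cy': 207.95704947867242, 'rvec': array([ 2.11635351, -0.2158652 ,  0.11578188]), 'tvec': array([-510.30717512,  112.70629161,  843.80115648])} 0.05
wrist {'fovy': 65.70646984690485, 'cx': 277.4478381371723, 'cy': 210.06550624787795, 'hand_eye': array([[-6.17528960e-04, -9.65511468e-01, -2.60359796e-01,
         7.22349207e+01],
       [ 9.99999500e-01, -3.91311964e-04, -9.20696921e-04,
         6.28880806e-01],
       [ 7.87061533e-04, -2.60360234e-01,  9.65511227e-01,
        -1.51090990e+02],
       [ 0.00000000e+00,  0.00000000e+00,  0.00000000e+00,
         1.00000000e+00]])} 0.1
{'t': 0.1, 'joint_positions': array([ 1.22089994e+00,  2.21187625e-01,  1.52752691e+00, -2.85569576e-05,
        1.39468908e+00, -1.26083357e-01]), 'qd': array([-0.00068933, -0.00225678, -0.0028336 , -0.00072182, -0.00033515,
        0.00196487]), 'joint_efforts': array([ 2.81401499e-04, -4.95944238e+01, -3.88518333e+01,  7.01892399e-02,
        5.15923358e-02, -6.60809656e-05]), 'tcp_pos': array([138.52931687, 608.8855468 , 232.50563842]), 'ee_rot': array([-1.99807601e-04,  1.11670550e-01,  9.93744871e-01, -8.83272432e-04]), 'wrist_force': array([ 0.91013331, -0.71591043,  0.50047746]), 'moment': array([ 0.05332736,  0.03667184, -0.01761472]), 'gripper_force': 0.0, 'opening': 86.61052960496782}
```

View pics/top0.png

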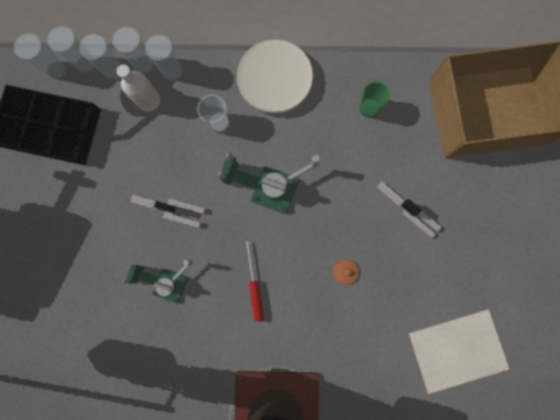

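View pics/side0.png

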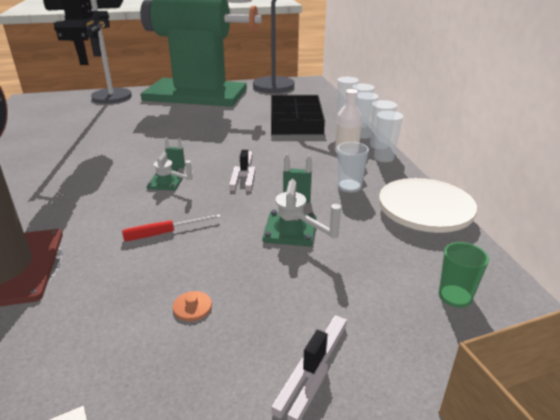

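The top view shows the large jack with its tang at (274,185) and its fork at (228,170), and the small look-alike jack at (165,287). There are two candidate spanners, grips at (165,207) and (411,207). Next is a close crop of both spanners and the jack.

Run:
```python
from h import *
import pickle
d=pickle.load(open('top0.pkl','rb')); im=d['img'][:,:,::-1]
im=np.clip(im.astype(float)*1.5,0,255).astype(np.uint8)
def crop(x,y,w,h,s): return cv2.resize(im[y:y+h,x:x+w],None,fx=s,fy=s,interpolation=cv2.INTER_CUBIC)
a=crop(125,185,90,50,4); b=crop(370,175,80,70,4); c=crop(210,145,120,75,5)
o=np.zeros((600,800,3),np.uint8)
o[:a.shape[0],:a.shape[1]]=a; o[:b.shape[0],400:400+b.shape[1]]=b
cc=crop(210,145,120,70,4); o[300:300+cc.shape[0],:cc.shape[1]]=cc
cv2.imwrite('pics/crops.png',o)
for n,p,z in [('jack',(274,184),100),('L',(165,207),56),('R',(411,207),56),('foot',(274,190),10)]: print(n,at(d,p,z))
```

```text
jack [555.33740932  11.44273974 100.        ]
L [502.59105775 281.87618556  56.        ]
R [ 511.21563025 -324.79704712   56.        ]
foot [557.46159984  15.08272898  10.        ]
```

View pics/crops.png

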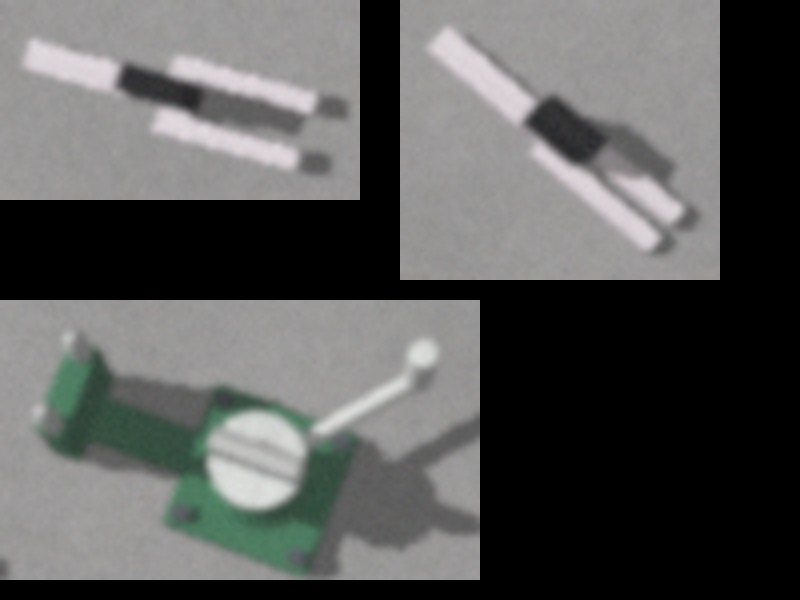

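Run:
```python
from h import *
import pickle
d=pickle.load(open('top0.pkl','rb'))
P=lambda p,z: at(d,p,z)
he=P((132,198.25),16); a=P((203.25,210.75),16); b=P((199.25,225.75),16); m=(a+b)/2
L=he-m; print('spanner len',np.linalg.norm(L),'prong sep',np.linalg.norm(a-b),'yaw',np.degrees(np.arctan2(L[1],L[0])),'grip',m+L/189*92, 'grip dir', P((165,207),56))
p1=P((228,155),114); p2=P((220,173),114); c=P((274.25,184),105); fl=P((274.4,184),76)
F=(p1+p2)/2-c
print('pins',p1,p2,np.linalg.norm(p1-p2),'axis',c,fl,'d',np.linalg.norm(F[:2]),'yaw',np.degrees(np.arctan2(F[1],F[0])))
po=P((315.75,158),112); v=po-c; print('post',po,np.linalg.norm(v[:2]),'bearing rel',np.arctan2(v[1],v[0])-np.arctan2(F[1],F[0]))
q=P((210+190/4,145+0),100)
s=d['s']; print(s['tcp_pos'],R.from_quat(np.roll(s['ee_rot'],-1)).as_matrix().round(3))
```

```text
spanner len 187.90733841150302 prong sep 39.77139267798048 yaw 74.78462538653145 grip [504.34759687 288.14301084  16.        ] grip dir [502.59105775 281.87618556  56.        ]
pins [620.68362745 120.82193081 114.        ] [577.07351296 138.19323096 114.        ] 46.942562292154804 axis [554.34760661  10.63324539 105.        ] [560.14063619  11.52104792  76.        ] d 126.94138158535154 yaw 69.46378072717512
post [616.67385317 -86.42028439 112.        ] 115.3427442567814 bearing rel -2.2123068157898857
[138.48472557 608.84847716 232.44481509] [[-0.975  0.222 -0.001]
 [ 0.222  0.975 -0.002]
 [ 0.    -0.002 -1.   ]]
```

Choice: the left spanner, grip (165,207). Its prong spacing measures 40 mm (expected 38), so it is the wide one, and its length of 188 mm matches 189. The right one, (411,207), is the narrow look-alike. The large jack measures pin spacing 47 mm (expected 48), fork distance 127 (125) and post radius 115 (115). Next I move above the grip.

```bash
python3 -m jog '[{"x":-0.428,"y":-0.235,"z":0.05,"wz":1.613},{"x":-0.428,"y":-0.235,"z":0.05,"wz":1.613},{"x":-0.428,"y":-0.235,"z":0.05,"wz":1.613},{"x":-0.428,"y":-0.235,"z":0.05,"wz":1.613},{"x":-0.428,"y":-0.235,"z":0.05,"wz":1.613},{"x":-0.428,"y":-0.235,"z":0.05,"wz":1.613},{"x":-0.428,"y":-0.235,"z":0.05,"wz":1.613},{"x":-0.428,"y":-0.235,"z":0.05,"wz":1.613},{"x":-0.428,"y":-0.235,"z":0.05,"wz":1.613},{"x":-0.428,"y":-0.235,"z":0.05,"wz":1.613},{"x":-0.428,"y":-0.235,"z":0.05,"wz":1.613},{"x":-0.428,"y":-0.235,"z":0.05,"wz":1.613}]'
python3 - <<'E'
from h import *
import pickle
d=cam('wrist'); pickle.dump(d,open('w1.pkl','wb'));save(d,'w1.png'); s=d['s']; print(s['tcp_pos'],R.from_quat(np.roll(s['ee_rot'],-1)).as_matrix().round(3),s['joint_positions'].round(2),s['wrist_force'])
E
```

```text
[138.55807966 608.96773241 232.66619412] [[-0.975  0.222 -0.001]
 [ 0.222  0.975 -0.001]
 [ 0.    -0.002 -1.   ]] [ 1.22  0.22  1.53 -0.    1.39 -0.13] [ 0.51072957  0.05235147 -0.55319516]schema error: expected keys x, y, z, wx, wy, wz, claw
```

View pics/w1.png

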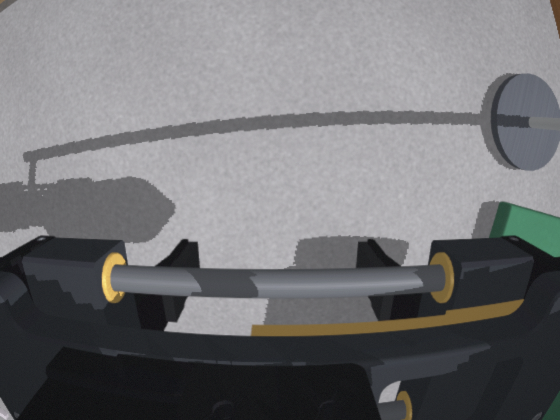

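The call was refused because every row needs all seven keys; the wrist picture only shows bare table from the start pose, so nothing moved.

```bash
python3 -m jog '[{"x":-0.428,"y":-0.235,"z":0.05,"wx":0,"wy":0,"wz":1.613,"claw":0.087},{"x":-0.428,"y":-0.235,"z":0.05,"wx":0,"wy":0,"wz":1.613,"claw":0.087},{"x":-0.428,"y":-0.235,"z":0.05,"wx":0,"wy":0,"wz":1.613,"claw":0.087},{"x":-0.428,"y":-0.235,"z":0.05,"wx":0,"wy":0,"wz":1.613,"claw":0.087},{"x":-0.428,"y":-0.235,"z":0.05,"wx":0,"wy":0,"wz":1.613,"claw":0.087},{"x":-0.428,"y":-0.235,"z":0.05,"wx":0,"wy":0,"wz":1.613,"claw":0.087},{"x":-0.428,"y":-0.235,"z":0.05,"wx":0,"wy":0,"wz":1.613,"claw":0.087},{"x":-0.428,"y":-0.235,"z":0.05,"wx":0,"wy":0,"wz":1.613,"claw":0.087},{"x":-0.428,"y":-0.235,"z":0.05,"wx":0,"wy":0,"wz":1.613,"claw":0.087},{"x":-0.428,"y":-0.235,"z":0.05,"wx":0,"wy":0,"wz":1.613,"claw":0.087},{"x":-0.428,"y":-0.235,"z":0.05,"wx":0,"wy":0,"wz":1.613,"claw":0.087},{"x":-0.428,"y":-0.235,"z":0.05,"wx":0,"wy":0,"wz":1.613,"claw":0.087}]'
python3 - <<'E'
from h import *
import pickle
d=cam('wrist'); pickle.dump(d,open('w1.pkl','wb'));save(d,'w2.png'); s=d['s']; print(s['t'],s['tcp_pos'],R.from_quat(np.roll(s['ee_rot'],-1)).as_matrix().round(3),s['joint_positions'].round(2),s['wrist_force'])
E
```

```text
t: 1.7
tcp_pos: [503.4, 285.9, 183.7]
ee_rot: [0.0, 0.794, 0.608, 0.0]
wrist_force: [-0.1, -0.5, 0.2]
opening: 86.8
gripper_force: 0.0
1.7 [503.40183829 285.94770495 183.66340012] [[ 0.26   0.965  0.   ]
 [ 0.965 -0.26   0.   ]
 [ 0.     0.    -1.   ]] [0.38 0.15 1.7  0.   1.29 0.64] [-0.06971208 -0.47226645  0.15054945]
```

View pics/w2.png

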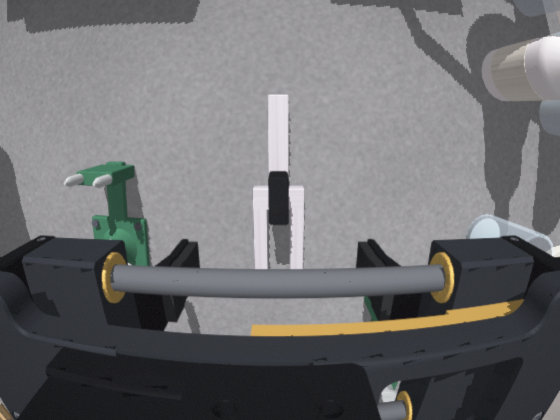

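The spanner is lined up in the picture: handle end (278,96), grip block (278,172)–(278,224), jaw shoulder at row 187 between x = 253 and 304.

Run:
```python
from h import *
import pickle
d=pickle.load(open('w1.pkl','rb')); s=d['s']
Rt=R.from_quat(np.roll(s['ee_rot'],-1)).as_matrix()
for n,p,z in [('hend 97',(278.3,96),16),('facebot 22',(278.8,172),16),('blk near -22',(278.8,224),56),('blkL',(269.5,215),56),('blkR',(288.5,215),56),('shL',(253.5,187),16),('shR',(304,187),16),('prL',(255,262),16),('prR',(302.5,262),16),('pin1',(70,182),114),('pin2',(98,182),114)]:
    w=at(d,p,z); print(n,w.round(1),(Rt.T@(w-s['tcp_pos'])).round(1))
```

```text
hend 97 [529. 382.  16.] [ 99.4  -0.3 167.7]
facebot 22 [510.  309.5  16. ] [ 24.5   0.2 167.7]
blk near -22 [499.  269.8  56. ] [-16.7  -0.  127.7]
blkL [493.2 280.1  56. ] [ -8.3  -8.3 127.7]
blkR [509.6 275.7  56. ] [ -8.3   8.6 127.7]
shL [481.6 301.6  16. ] [  9.4 -25.1 167.7]
shR [530.4 288.4  16. ] [  9.4  25.4 167.7]
prL [460.2 222.9  16. ] [-72.1 -25.3 167.6]
prR [509.4 209.6  16. ] [-72.2  25.6 167.7]
pin1 [351.7 363.3 114. ] [  35.2 -166.6   69.6]
pin2 [378.4 355.1 114. ] [  34.2 -138.7   69.6]
```

```bash
python3 -m jog '[{"x":0.003,"y":0,"z":0.06,"wx":0,"wy":0,"wz":0,"claw":0.087},{"x":0.003,"y":0,"z":0.11,"wx":0,"wy":0,"wz":0,"claw":0.087},{"x":0.003,"y":0,"z":0.14,"wx":0,"wy":0,"wz":0,"claw":0.087},{"x":0.003,"y":0,"z":0.149,"wx":0,"wy":0,"wz":0,"claw":0.087},{"x":0.003,"y":0,"z":0.149,"wx":0,"wy":0,"wz":0,"claw":0.087},{"x":0.003,"y":0,"z":0.149,"wx":0,"wy":0,"wz":0,"claw":0.01},{"x":0.003,"y":0,"z":0.149,"wx":0,"wy":0,"wz":0,"claw":0.01},{"x":0.003,"y":0,"z":0.149,"wx":0,"wy":0,"wz":0,"claw":0.01},{"x":0.003,"y":0,"z":0.149,"wx":0,"wy":0,"wz":0,"claw":0.01},{"x":0.003,"y":0,"z":0.149,"wx":0,"wy":0,"wz":0,"claw":0.01},{"x":0.003,"y":0,"z":0.149,"wx":0,"wy":0,"wz":0,"claw":0.01},{"x":0.003,"y":0,"z":0.149,"wx":0,"wy":0,"wz":0,"claw":0.01}]'
```

```text
t: 3.25
tcp_pos: [504.6, 288.2, 34.4]
ee_rot: [-0.0, 0.795, 0.607, -0.0]
wrist_force: [-0.7, 0.8, -0.2]
opening: 24.7
gripper_force: 0.0
```

```bash
python3 -m jog '[{"x":0,"y":0,"z":0,"wx":0,"wy":0,"wz":0,"claw":0.01},{"x":0,"y":0,"z":0,"wx":0,"wy":0,"wz":0,"claw":0.01},{"x":0,"y":0,"z":0,"wx":0,"wy":0,"wz":0,"claw":0.01},{"x":0,"y":0,"z":0,"wx":0,"wy":0,"wz":0,"claw":0.01},{"x":0,"y":0,"z":-0.02,"wx":0,"wy":0,"wz":0,"claw":0.01},{"x":0,"y":0,"z":-0.06,"wx":0,"wy":0,"wz":0,"claw":0.01},{"x":0,"y":0,"z":-0.1,"wx":0,"wy":0,"wz":0,"claw":0.01},{"x":0,"y":0,"z":-0.14,"wx":0,"wy":0,"wz":0,"claw":0.01},{"x":0,"y":0,"z":-0.16,"wx":0,"wy":0,"wz":0,"claw":0.01},{"x":0,"y":0,"z":-0.16,"wx":0,"wy":0,"wz":0,"claw":0.01}]'
python3 - <<'E'
from h import *
s=arm.observe(); Rt=R.from_quat(np.roll(s['ee_rot'],-1)).as_matrix()
# tool x (=spanner x) bearing; goal grip position: axis + 58 along jack yaw
b=np.degrees(np.arctan2(Rt[1,0],Rt[0,0])); yj=69.5
g=np.array([557,11.0])+(58+0)*np.array([np.cos(np.radians(yj)),np.sin(np.radians(yj))])
dw=np.r_[g-s['tcp_pos'][:2],0]; print(b,g,s['tcp_pos'],'tool shift',Rt.T@dw,'wz',np.radians(b-yj))
E
```

```text
t: 4.5
tcp_pos: [505.6, 288.6, 196.5]
ee_rot: [0.0, 0.795, 0.607, 0.002]
wrist_force: [0.5, -0.1, -3.6]
opening: 17.5
gripper_force: 30.0
74.76360307088187 [577.31202811  65.32698698] [505.5835123  288.58968976 196.49827716] tool shift [-1.96564068e+02  1.27881887e+02 -6.84646036e-02] wz 0.09186720410497312
```

```bash
python3 -m jog '[{"x":-0.05,"y":0.032,"z":0,"wx":0,"wy":0,"wz":0.03,"claw":0.01},{"x":-0.098,"y":0.064,"z":0,"wx":0,"wy":0,"wz":0.06,"claw":0.01},{"x":-0.147,"y":0.096,"z":0,"wx":0,"wy":0,"wz":0.092,"claw":0.01},{"x":-0.18,"y":0.117,"z":0,"wx":0,"wy":0,"wz":0.092,"claw":0.01},{"x":-0.1965,"y":0.128,"z":0,"wx":0,"wy":0,"wz":0.092,"claw":0.01},{"x":-0.1965,"y":0.128,"z":0,"wx":0,"wy":0,"wz":0.092,"claw":0.01},{"x":-0.1965,"y":0.128,"z":0,"wx":0,"wy":0,"wz":0.092,"claw":0.01},{"x":-0.1965,"y":0.128,"z":0,"wx":0,"wy":0,"wz":0.092,"claw":0.01}]'
python3 - <<'E'
from h import *
import pickle
o=[]
for n in['wrist','top','side']:
    d=cam(n); pickle.dump(d,open(n+'2.pkl','wb')); o.append(d['img'][:,:,::-1])
print(d['s']['tcp_pos'],d['s']['ee_rot'])
w=o[0][80:300,120:440]; t=cv2.resize(o[1][120:220,200:340],None,fx=3,fy=3,interpolation=cv2.INTER_CUBIC)
c=np.zeros((600,800,3),np.uint8); c[:300,:420]=t; 
c[300:600,:436]=cv2.resize(w,(436,300),interpolation=cv2.INTER_CUBIC)
sd=cv2.resize(o[2][90:250,230:350],None,fx=3,fy=3,interpolation=cv2.INTER_CUBIC); c[:480,440:800]=sd
cv2.imwrite('pics/m2.png',np.clip(c*1.3,0,255).astype(np.uint8))
E
```

```text
t: 5.5
tcp_pos: [576.1, 66.3, 194.3]
ee_rot: [-0.0, 0.821, 0.571, -0.0]
wrist_force: [-0.1, 0.3, -3.3]
opening: 17.7
gripper_force: 30.0
[576.23959028  66.06666714 194.51515199] [-8.83652119e-05  8.21240883e-01  5.70581637e-01 -3.99693265e-06]
```

View pics/m2.png

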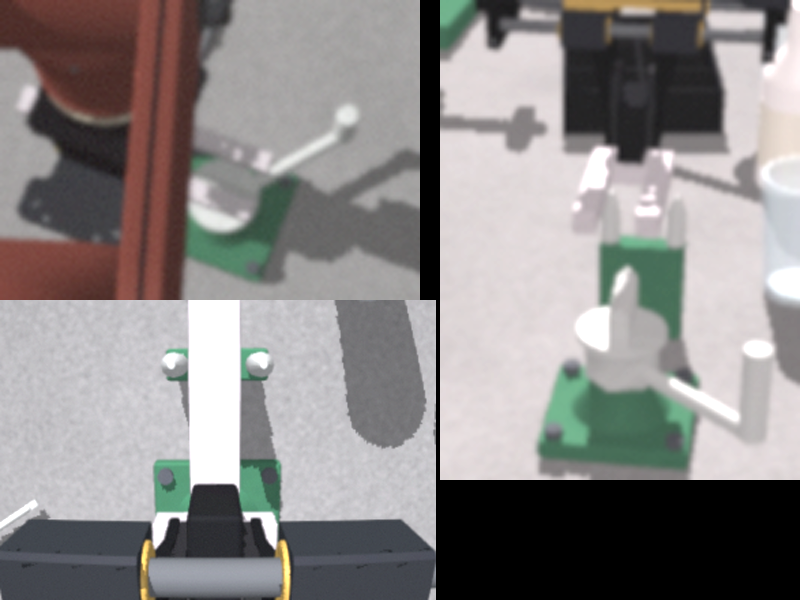

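The wrist crop shows the handle centred between the pin tops at crop positions (174,364) and (260,364). The top and side views show the prongs high above the tang. I'll check the pin midpoint in the tool frame.

Run:
```python
from h import *
import pickle
d=pickle.load(open('wrist2.pkl','rb')); s=d['s']; Rt=R.from_quat(np.roll(s['ee_rot'],-1)).as_matrix()
k=436/320
def T(n,x,y,z):
    w=at(d,(120+x/k,80+(y-300)/k),z); print(n,w.round(1),(Rt.T@(w-s['tcp_pos'])).round(1)); return w
a=T('pin1',174,363,114); b=T('pin2',260,363,114); print('mid tool',Rt.T@((a+b)/2-s['tcp_pos']),np.linalg.norm(a-b), 'pin angle',np.degrees(np.arctan2(*(Rt.T@(b-a))[[0,1]])))
zt=s['tcp_pos'][2]-34+16
T('handle L at pins',189.5,363,zt);T('handle R',241,363,zt);T('handle L',189.5,475,zt);T('handle R',240,475,zt)
T('footL',155,461,12);T('footR',280,461,12); T('blkcorner front mid',215,486,zt)
t=pickle.load(open('top2.pkl','rb'))
for n,p in [('pr R end',(265/3+200,158/3+120))]:
    w=at(t,p,zt); print(n,w,Rt.T@(w-s['tcp_pos']))
```

```text
pin1 [579.6 139.9 114. ] [ 70.1 -22.3  80.3]
pin2 [621.3 124.3 114. ] [70.1 22.2 80.3]
mid tool [ 7.01251209e+01 -2.49374925e-02  8.02686527e+01] 44.54791518452514 pin angle 0.01978712605272231
handle L at pins [590.4 136.  176.3] [ 70.3 -10.9  18. ]
handle R [608.6 129.2 176.3] [70.3  8.6 18. ]
handle L [574.7  95.1 176.3] [ 26.5 -11.3  18. ]
handle R [593.4  88.2 176.3] [26.5  8.6 18. ]
footL [529.6  77.8  12. ] [ -5.5 -47.4 182.3]
footR [620.6  43.9  12. ] [ -5.5  49.7 182.2]
blkcorner front mid [582.5  87.4 176.3] [22.  -1.3 18. ]
pr R end [565.75419894 -22.77438758 176.25803712] [-87.12342154  21.427218    17.97290924]
```

Yaw is right. The pins and foot both lie about 2.5 mm further along tool x than nominal, and the handle is 1 mm off in y. I correct x by +3 mm and y by +1 mm while lowering.

```bash
python3 -m jog '[{"x":0.003,"y":0.001,"z":0.02,"wx":0,"wy":0,"wz":0,"claw":0.01},{"x":0.003,"y":0.001,"z":0.035,"wx":0,"wy":0,"wz":0,"claw":0.01},{"x":0.003,"y":0.001,"z":0.045,"wx":0,"wy":0,"wz":0,"claw":0.01},{"x":0.003,"y":0.001,"z":0.052,"wx":0,"wy":0,"wz":0,"claw":0.01},{"x":0.003,"y":0.001,"z":0.058,"wx":0,"wy":0,"wz":0,"claw":0.01},{"x":0.003,"y":0.001,"z":0.064,"wx":0,"wy":0,"wz":0,"claw":0.01},{"x":0.003,"y":0.001,"z":0.07,"wx":0,"wy":0,"wz":0,"claw":0.01},{"x":0.003,"y":0.001,"z":0.07,"wx":0,"wy":0,"wz":0,"claw":0.01}]'
```

```text
t: 6.65
tcp_pos: [578.1, 67.4, 124.0]
ee_rot: [-0.0, 0.822, 0.57, -0.0]
wrist_force: [-0.3, -0.7, -2.2]
opening: 17.8
gripper_force: 30.0
```

```bash
python3 -m jog '[{"x":0,"y":0,"z":0.004,"wx":0,"wy":0,"wz":0,"claw":0.01},{"x":0,"y":0,"z":0.008,"wx":0,"wy":0,"wz":0,"claw":0.01},{"x":0,"y":0,"z":0.011,"wx":0,"wy":0,"wz":0,"claw":0.01},{"x":0,"y":0,"z":0.012,"wx":0,"wy":0,"wz":0,"claw":0.01},{"x":0,"y":0,"z":0.012,"wx":0,"wy":0,"wz":0,"claw":0.01},{"x":0,"y":0,"z":0.012,"wx":0,"wy":0,"wz":0,"claw":0.01}]'
```

```text
t: 7.4
tcp_pos: [578.6, 67.4, 112.7]
ee_rot: [0.0, 0.822, 0.57, 0.0]
wrist_force: [-0.2, -0.1, -3.0]
opening: 18.0
gripper_force: 30.0
```

Run:
```python
from h import *
import pickle
o=[]
for n in['wrist','side']:
    d=cam(n); pickle.dump(d,open(n+'3.pkl','wb')); o.append(d['img'][:,:,::-1])
print(d['s']['tcp_pos'],d['s']['wrist_force'])
c=np.zeros((480,800,3),np.uint8)
c[:300,:436]=cv2.resize(o[0][80:300,120:440],(436,300),interpolation=cv2.INTER_CUBIC)
c[:480,440:800]=cv2.resize(o[1][90:250,230:350],None,fx=3,fy=3,interpolation=cv2.INTER_CUBIC)
cv2.imwrite('pics/m3.png',np.clip(c*1.3,0,255).astype(np.uint8))
```

```text
[578.63978392  67.40896552 112.72686308] [-0.58933554 -0.17121194 -3.14427047]
```

View pics/m3.png

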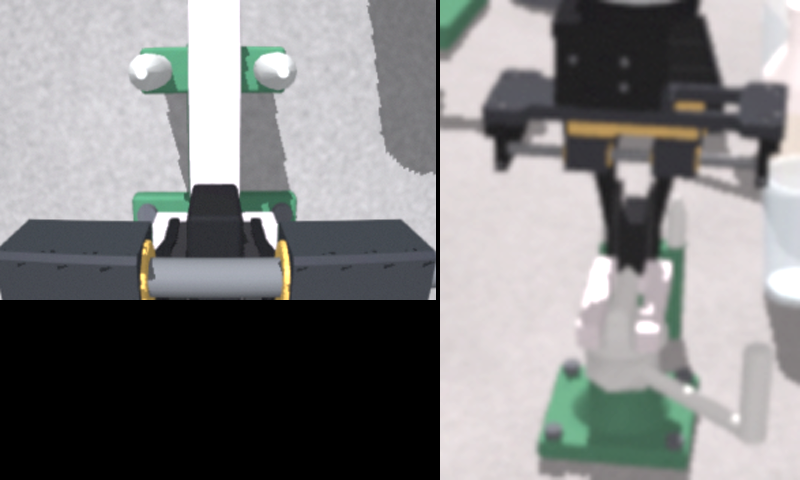

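The handle lies between the pins and the tang stands between the prongs. The underside is about 2 mm above the flange, so I lower it, release and rise.

```bash
python3 -m jog '[{"x":0,"y":0,"z":0.002,"wx":0,"wy":0,"wz":0,"claw":0.01},{"x":0,"y":0,"z":0.0025,"wx":0,"wy":0,"wz":0,"claw":0.01},{"x":0,"y":0,"z":0.0025,"wx":0,"wy":0,"wz":0,"claw":0.01},{"x":0,"y":0,"z":0.0025,"wx":0,"wy":0,"wz":0,"claw":0.05},{"x":0,"y":0,"z":0.0025,"wx":0,"wy":0,"wz":0,"claw":0.05},{"x":0,"y":0,"z":0.0025,"wx":0,"wy":0,"wz":0,"claw":0.05},{"x":0,"y":0,"z":0.0025,"wx":0,"wy":0,"wz":0,"claw":0.05},{"x":0,"y":0,"z":0.0025,"wx":0,"wy":0,"wz":0,"claw":0.05},{"x":0,"y":0,"z":-0.03,"wx":0,"wy":0,"wz":0,"claw":0.05},{"x":0,"y":0,"z":-0.08,"wx":0,"wy":0,"wz":0,"claw":0.05},{"x":0,"y":0,"z":-0.1,"wx":0,"wy":0,"wz":0,"claw":0.05},{"x":0,"y":0,"z":-0.1,"wx":0,"wy":0,"wz":0,"claw":0.05}]'
python3 - <<'E'
from h import *
import pickle
o=[]
for n in['wrist','side']:
    d=cam(n); pickle.dump(d,open(n+'4.pkl','wb')); o.append(d['img'][:,:,::-1])
print(d['s']['tcp_pos'],d['s']['wrist_force'],d['s']['joint_positions'].round(3))
c=np.zeros((480,800,3),np.uint8)
c[:300,:436]=cv2.resize(o[0][80:300,120:440],(436,300),interpolation=cv2.INTER_CUBIC)
c[:480,440:800]=cv2.resize(o[1][90:250,230:350],None,fx=3,fy=3,interpolation=cv2.INTER_CUBIC)
cv2.imwrite('pics/m4.png',np.clip(c*1.3,0,255).astype(np.uint8))
s=d['s'];Rt=R.from_quat(np.roll(s['ee_rot'],-1)).as_matrix();print(Rt.round(3))
E
```

```text
t: 9.0
tcp_pos: [579.6, 67.4, 214.1]
ee_rot: [0.001, 0.822, 0.57, 0.001]
wrist_force: [0.8, -0.3, -0.0]
opening: 49.9
gripper_force: 0.0
[578.39953529  67.40265235 212.0680481 ] [-0.17251504 -0.05295733 -0.85168119] [-0.019  0.135  1.665  0.     1.342  0.339]
[[ 0.35   0.937  0.   ]
 [ 0.937 -0.35  -0.   ]
 [ 0.     0.    -1.   ]]
```

View pics/m4.png

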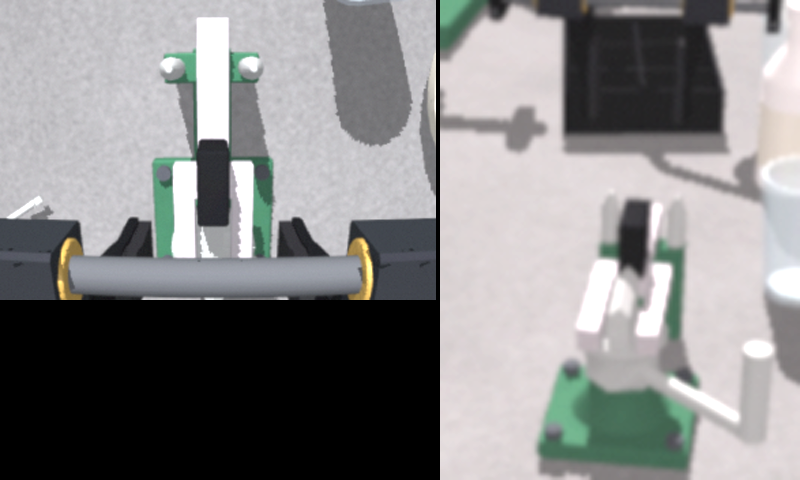

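The spanner is seated over the tang, handle between the pins, and let go. Next I go above the lever post at about (616.7, −86.4), with the closing line set along the tangent.

```bash
python3 -m jog '[{"x":-0.131,"y":0.09,"z":0,"wx":0,"wy":0,"wz":-0.894,"claw":0.06},{"x":-0.131,"y":0.09,"z":0,"wx":0,"wy":0,"wz":-0.894,"claw":0.06},{"x":-0.131,"y":0.09,"z":0,"wx":0,"wy":0,"wz":-0.894,"claw":0.06},{"x":-0.131,"y":0.09,"z":0,"wx":0,"wy":0,"wz":-0.894,"claw":0.06},{"x":-0.131,"y":0.09,"z":0,"wx":0,"wy":0,"wz":-0.894,"claw":0.06},{"x":-0.131,"y":0.09,"z":0,"wx":0,"wy":0,"wz":-0.894,"claw":0.06},{"x":-0.131,"y":0.09,"z":0,"wx":0,"wy":0,"wz":-0.894,"claw":0.06},{"x":-0.131,"y":0.09,"z":0,"wx":0,"wy":0,"wz":-0.894,"claw":0.06},{"x":-0.131,"y":0.09,"z":0,"wx":0,"wy":0,"wz":-0.894,"claw":0.06}]'
python3 - <<'E'
from h import *
import pickle
d=cam('wrist'); pickle.dump(d,open('w5.pkl','wb'));s=d['s'];Rt=R.from_quat(np.roll(s['ee_rot'],-1)).as_matrix();print(s['tcp_pos'],Rt.round(3),s['joint_positions'].round(2))
im=cv2.cvtColor(d['img'],cv2.COLOR_RGB2BGR); cv2.imwrite('pics/w5.png',np.clip(im*1.3,0,255).astype(np.uint8))
E
```

```text
t: 10.22
tcp_pos: [616.9, -86.7, 212.5]
ee_rot: [-0.0, 0.495, 0.869, -0.0]
wrist_force: [0.2, 0.7, -0.2]
opening: 59.9
gripper_force: 0.0
[616.87809486 -86.67080381 212.49622133] [[-0.51  0.86 -0.  ]
 [ 0.86  0.51 -0.  ]
 [-0.   -0.   -1.  ]] [-0.27  0.23  1.55 -0.    1.36 -0.8 ]
```

View pics/w5.png

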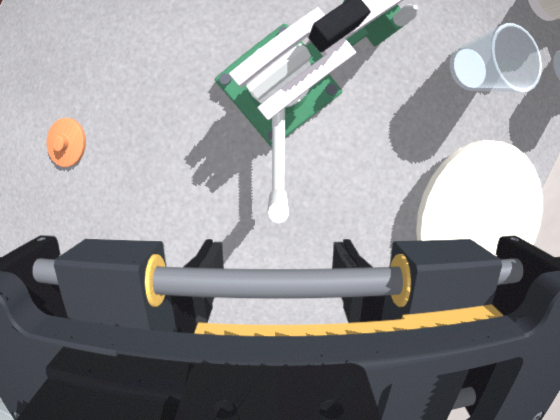

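The post top is at (279,212) and the lever runs radially from (279,110), centred between the fingers.

Run:
```python
from h import *
import pickle
d=pickle.load(open('w5.pkl','rb'));s=d['s'];Rt=R.from_quat(np.roll(s['ee_rot'],-1)).as_matrix()
for p,z in [((279,211),112),((279.5,128),51),((276,82),104)]:
    w=at(d,p,z);print(w,Rt.T@(w-s['tcp_pos']))
```

```text
[615.58732411 -83.32282059 112.        ] [  3.53961646   0.60108712 100.49614616]
[583.01364444 -26.87690011  51.        ] [ 68.70633891   1.38476888 161.4950861 ]
[561.21828519   3.80038506 104.        ] [106.20958166  -1.7116015  108.49458814]
```

```bash
python3 -m jog '[{"x":0.002,"y":0,"z":0.05,"wx":0,"wy":0,"wz":0,"claw":0.06},{"x":0.002,"y":0,"z":0.09,"wx":0,"wy":0,"wz":0,"claw":0.06},{"x":0.002,"y":0,"z":0.116,"wx":0,"wy":0,"wz":0,"claw":0.06},{"x":0.002,"y":0,"z":0.116,"wx":0,"wy":0,"wz":0,"claw":0.034},{"x":0.002,"y":0,"z":0.116,"wx":0,"wy":0,"wz":0,"claw":0.034},{"x":0.002,"y":0,"z":0.116,"wx":0,"wy":0,"wz":0,"claw":0.034},{"x":0.002,"y":0,"z":0.116,"wx":0,"wy":0,"wz":0,"claw":0.034}]'
```

```text
t: 11.15
tcp_pos: [616.7, -85.3, 98.0]
ee_rot: [0.001, 0.495, 0.869, 0.0]
wrist_force: [-0.6, 0.8, 0.1]
opening: 35.4
gripper_force: 0.0
```

```bash
python3 -m jog '[{"x":0.0006,"y":-0.0115,"z":0,"wx":0,"wy":0,"wz":0.1,"claw":0.034},{"x":0.0023,"y":-0.0228,"z":0,"wx":0,"wy":0,"wz":0.2,"claw":0.034},{"x":0.0051,"y":-0.034,"z":0,"wx":0,"wy":0,"wz":0.3,"claw":0.034},{"x":0.0091,"y":-0.0448,"z":0,"wx":0,"wy":0,"wz":0.4,"claw":0.034},{"x":0.0141,"y":-0.0551,"z":0,"wx":0,"wy":0,"wz":0.5,"claw":0.034},{"x":0.0201,"y":-0.0649,"z":0,"wx":0,"wy":0,"wz":0.6,"claw":0.034}]'
```

```text
t: 11.9
tcp_pos: [550.6, -101.0, 97.5]
ee_rot: [0.001, 0.731, 0.683, 0.001]
wrist_force: [3.2, 1.6, -1.0]
opening: 34.3
gripper_force: 1.3
```

```bash
python3 -m jog '[{"x":0.0006,"y":-0.0115,"z":0,"wx":0,"wy":0,"wz":0.1,"claw":0.034},{"x":0.0023,"y":-0.0228,"z":0,"wx":0,"wy":0,"wz":0.2,"claw":0.034},{"x":0.0051,"y":-0.034,"z":0,"wx":0,"wy":0,"wz":0.3,"claw":0.034},{"x":0.0091,"y":-0.0448,"z":0,"wx":0,"wy":0,"wz":0.4,"claw":0.034},{"x":0.0116,"y":-0.05,"z":0,"wx":0,"wy":0,"wz":0.45,"claw":0.034},{"x":0.0141,"y":-0.0551,"z":0,"wx":0,"wy":0,"wz":0.5,"claw":0.034}]'
```

```text
t: 12.65
tcp_pos: [496.8, -83.6, 97.6]
ee_rot: [0.001, 0.876, 0.482, 0.001]
wrist_force: [2.9, 0.7, -0.6]
opening: 34.1
gripper_force: 1.2
```

```bash
python3 -m jog '[{"x":0.0001,"y":-0.0057,"z":0,"wx":0,"wy":0,"wz":0.05,"claw":0.034},{"x":0.0006,"y":-0.0115,"z":0,"wx":0,"wy":0,"wz":0.1,"claw":0.034},{"x":0.0013,"y":-0.0172,"z":0,"wx":0,"wy":0,"wz":0.15,"claw":0.034},{"x":0.0013,"y":-0.0172,"z":0,"wx":0,"wy":0,"wz":0.15,"claw":0.034}]'
```

```text
t: 13.15
tcp_pos: [482.6, -73.2, 97.5]
ee_rot: [0.001, 0.91, 0.416, 0.001]
wrist_force: [1.4, -0.4, 0.5]
opening: 34.1
gripper_force: 0.4
```

```bash
python3 -m jog '[{"x":0.0001,"y":-0.0046,"z":0,"wx":0,"wy":0,"wz":0.04,"claw":0.034},{"x":0.0004,"y":-0.0092,"z":0,"wx":0,"wy":0,"wz":0.08,"claw":0.034},{"x":0.0004,"y":-0.0092,"z":0,"wx":0,"wy":0,"wz":0.08,"claw":0.034}]'
```

```text
t: 13.52
tcp_pos: [475.9, -67.1, 97.3]
ee_rot: [0.001, 0.925, 0.379, 0.001]
wrist_force: [1.6, -0.1, 0.7]
opening: 34.1
gripper_force: 0.8
```

```bash
python3 -m jog '[{"x":0.0001,"y":-0.0046,"z":0,"wx":0,"wy":0,"wz":0.04,"claw":0.034},{"x":0.0004,"y":-0.0092,"z":0,"wx":0,"wy":0,"wz":0.08,"claw":0.034},{"x":0.0004,"y":-0.0092,"z":0,"wx":0,"wy":0,"wz":0.08,"claw":0.034}]'
```

```text
t: 13.9
tcp_pos: [469.5, -60.2, 97.0]
ee_rot: [0.0, 0.94, 0.342, 0.0]
wrist_force: [1.6, -0.8, 2.2]
opening: 34.3
gripper_force: 0.8
```

```bash
python3 -m jog '[{"x":0.0001,"y":-0.0035,"z":0,"wx":0,"wy":0,"wz":0.03,"claw":0.034},{"x":0.0002,"y":-0.0069,"z":0,"wx":0,"wy":0,"wz":0.06,"claw":0.034},{"x":0.0002,"y":-0.0069,"z":0,"wx":0,"wy":0,"wz":0.06,"claw":0.034}]'
python3 - <<'E'
from h import *
o=[]
for n in['wrist','top','side']: d=cam(n); o.append(d['img'][:,:,::-1])
s=d['s'];print(s['tcp_pos'],s['wrist_force'],s['moment'])
c=np.zeros((600,800,3),np.uint8)
c[:330,:440]=cv2.resize(o[0],(440,330),interpolation=cv2.INTER_AREA)
c[330:600,:378]=cv2.resize(o[1][130:220,210:336],None,fx=3,fy=3,interpolation=cv2.INTER_CUBIC)
c[:480,440:800]=cv2.resize(o[2][90:250,230:350],None,fx=3,fy=3,interpolation=cv2.INTER_CUBIC)
cv2.imwrite('pics/m6.png',np.clip(c*1.3,0,255).astype(np.uint8))
E
```

```text
t: 14.28
tcp_pos: [467.6, -56.9, 97.1]
ee_rot: [0.003, 0.95, 0.313, 0.003]
wrist_force: [12.8, -9.7, -9.2]
opening: 34.2
gripper_force: 7.8
[467.58878347 -56.90041203  97.11899088] [12.35525538 -9.7405955  -8.40233113] [-1.65873859 -1.82143894  0.0018486 ]
```

The force rose sharply to about 16 N at screw + locknut ≈ 1.6 rad, which is the stop with the play taken up. I back off to the middle of the gap and rise.

```bash
python3 -m jog '[{"x":0.0001,"y":0.005,"z":0,"wx":0,"wy":0,"wz":0,"claw":0.045},{"x":0.0004,"y":0.009,"z":0,"wx":0,"wy":0,"wz":0,"claw":0.045},{"x":0.0004,"y":0.009,"z":0,"wx":0,"wy":0,"wz":0,"claw":0.045},{"x":0.0004,"y":0.009,"z":-0.02,"wx":0,"wy":0,"wz":0,"claw":0.045},{"x":0.0004,"y":0.009,"z":-0.06,"wx":0,"wy":0,"wz":0,"claw":0.045},{"x":0.0004,"y":0.009,"z":-0.11,"wx":0,"wy":0,"wz":0,"claw":0.045},{"x":-0.05,"y":0.009,"z":-0.14,"wx":0,"wy":0,"wz":0,"claw":0.045},{"x":-0.05,"y":0.009,"z":-0.14,"wx":0,"wy":0,"wz":0,"claw":0.045},{"x":-0.05,"y":0.009,"z":-0.14,"wx":0,"wy":0,"wz":0,"claw":0.045}]'
python3 - <<'E'
from h import *
import pickle
o=[]
for n in['wrist','top','side']: d=cam(n); o.append(d['img'][:,:,::-1]); pickle.dump(d,open(n+'7.pkl','wb'))
s=d['s'];print(s['tcp_pos'],s['wrist_force'])
c=np.zeros((600,800,3),np.uint8)
c[:330,:440]=cv2.resize(o[0],(440,330),interpolation=cv2.INTER_AREA)
c[330:600,:378]=cv2.resize(o[1][130:220,210:336],None,fx=3,fy=3,interpolation=cv2.INTER_CUBIC)
c[:480,440:800]=cv2.resize(o[2][90:250,230:350],None,fx=3,fy=3,interpolation=cv2.INTER_CUBIC)
cv2.imwrite('pics/m7.png',np.clip(c*1.3,0,255).astype(np.uint8))
E
```

```text
t: 15.55
tcp_pos: [429.6, -91.1, 236.0]
ee_rot: [-0.0, 0.95, 0.313, -0.0]
wrist_force: [-0.2, 0.5, 0.2]
opening: 44.8
gripper_force: 0.0
[429.54148157 -90.73458061 235.18846984] [-0.03874456  0.28564944 -0.76092126]
```

View pics/m7.png

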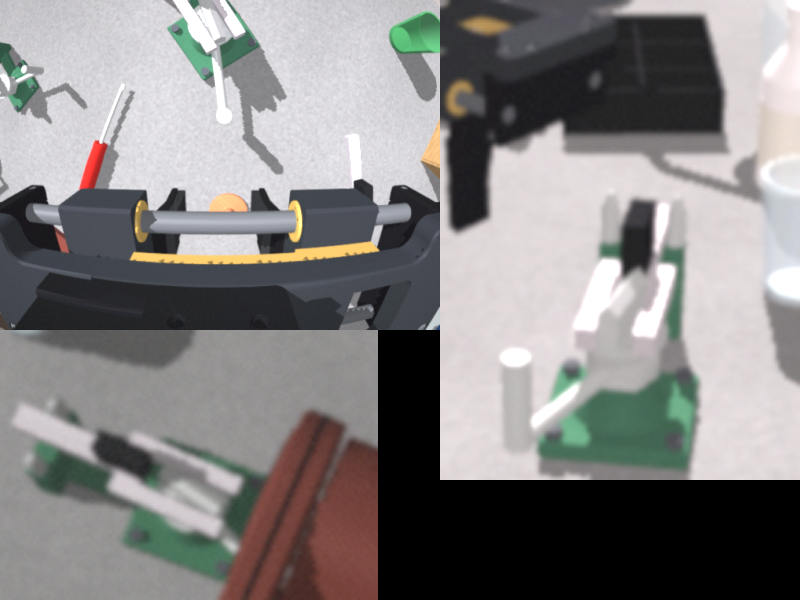

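The spanner lies over the tang with its handle between the pins, and the post has swung to (224,116) in the wrist panel. I'll check the numbers before handing in.

Run:
```python
from h import *
import pickle
w=pickle.load(open('wrist7.pkl','rb'));t=pickle.load(open('top7.pkl','rb'))
p=at(w,(224*560/440,116*560/440),112); v=p[:2]-[557.5,13]; print(p,np.hypot(*v),'screw+nut',-2.007-(np.arctan2(v[1],v[0])-np.radians(69.5)))
T=lambda x,y,z:at(t,(210+x/3,130+(y-330)/3),z)
h=T(22,415,92);a=T(238,480,92);b=T(218,523,92);m=(a+b)/2;L=h-m;u=L/np.linalg.norm(L);y=np.degrees(np.arctan2(L[1],L[0]))
o=m+34*u; j=np.radians(69.5); r=o[:2]-[557.5,13]; print(np.linalg.norm(L),'yaw err',y-69.5,'origin jack frame',r@[np.cos(j),np.sin(j)],r@[-np.sin(j),np.cos(j)])
x,yy=T(173,480,107),T(212,518,107); d=x-yy; print('tang yaw err',np.degrees(np.arctan2(d[1],d[0]))-69.5)
```

```text
[473.66254871 -65.04187809 112.        ] 114.53930755163941 screw+nut 1.59798484677437
180.47153242290094 yaw err -1.7832405245620464 origin jack frame 3.0794476404578415 -4.250498753823843
tang yaw err -23.2643042060401
```

```bash
python3 -c "
from bench import workorder; print(workorder.sign_off())"
```

```text
the job is handed in; nothing more can be done
None
```

The job is handed in, with no verdict returned: the wide-jawed spanner lies over the tang and between the pins, let go, and the locknut lever was swung clockwise until the force rose sharply, at a measured screw + locknut angle of about 1.60 rad; the screw angle itself was only roughly seen and is inferred from the slot's play to be about 0.25 rad.

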